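Rebuild the mixer spindle stack and hang up the rinse basket

TASK

The mixer parts are washed and laid out: take the black cap off the upright spindle and put it in the white tray, then thread onto the spindle, in this order, the long spacer tube, every washer that is there from the widest up to the narrowest, and last the brass bushing with its flange down, all lying flat on one another with the spacer on the base. Also hang the empty rinse basket by its handle on the hook of the stand. Leave the bottles and the pipette tip box where they are.

Things in the scene. Friction and masses are not known exactly. Their poses are not given: they have to be found in the camera images.
- spindle: fixed stand: round grey base 110 mm in diameter, 14 mm high; in its middle an upright steel spindle 18 mm in diameter, tapering over the last 9 mm to 12 mm at its tip, 128 mm above the table. Origin: centre of the base's underside, z up along the spindle. The spacer rests on the base's top, 14 mm above the origin. Spacer and four washers together reach 116 mm above the origin.
- hook: fixed steel hook stand: base plate 8 mm thick (x -120 to +30 mm, y -60 to +60 mm); round post 16 mm thick, 200 mm high; level flat arm 28 mm wide, 6 mm thick, from the post towards -x, upper face 190 mm above the table, ending 122 mm from the post in an upturned tip 6 mm thick, its top 18 mm above the arm. Origin: foot of the post's axis at table level, z up.
- hook_seat (a point): middle of the upper face of the hook's arm, 60 mm from the post axis, 190 mm above the table; axes as hook (arm runs from the post along -x). Free room on the arm: from the tip's inner face at x = -56 mm to the post's face at x = +52 mm
- tray: fixed white open tray, 130 x 130 mm outside, walls 4 mm thick and 22 mm high, floor 4 mm. Origin: centre of its underside.
- cap: black plastic cap, a cylinder 44 mm in diameter and 56 mm high, open below: blind bore 24 mm wide, 48 mm deep. It starts upright on the spindle, its ceiling on the spindle's tip (top at 136 mm above the table); it is loose and lifts straight off (50 mm of lift frees it). 60 g nominal. Origin: centre of its open underside, z up.
- spacer: aluminium tube standing upright on the table, 40 mm outer diameter, 22 mm bore, 70 mm high, 150 g, both ends alike. Origin: centre of its lower end, z up.
- washer68: flat round steel washer, 68 mm outer diameter, 22 mm bore, 8 mm thick (bore edges square), both faces alike, 160 g nominal; lies flat on the table. Origin: centre of its underside, z up. Not every washer is there in every start (two to four of the four sizes 68, 60, 52, 44 are).
- washer60: flat round steel washer, 60 mm outer diameter, 22 mm bore, 8 mm thick (bore edges square), both faces alike, 120 g nominal; lies flat on the table. Origin: centre of its underside, z up. Not every washer is there in every start (two to four of the four sizes 68, 60, 52, 44 are).
- washer52: flat round steel washer, 52 mm outer diameter, 22 mm bore, 8 mm thick (bore edges square), both faces alike, 90 g nominal; lies flat on the table. Origin: centre of its underside, z up. Not every washer is there in every start (two to four of the four sizes 68, 60, 52, 44 are).
- washer44: flat round steel washer, 44 mm outer diameter, 22 mm bore, 8 mm thick (bore edges square), both faces alike, 60 g nominal; lies flat on the table. Origin: centre of its underside, z up. Not every washer is there in every start (two to four of the four sizes 68, 60, 52, 44 are).
- bushing: brass flanged bushing standing on its flange: flange 40 mm in diameter and 8 mm thick, above it a barrel 32 mm in diameter, 38 mm high in all, bore 22 mm right through, 120 g. Origin: centre of the flange's underside, z up.
- basket: empty steel rinse basket: open box 70 mm (x) by 100 mm (y), rim 60 mm high; rigid handle along y: uprights 6 mm thick at y = -50 and +50 mm and a flat cross bar, 10 mm wide in x, underside at 140 and top at 148 mm; on the bar's middle a black grip tab 12 mm thick (x), 34 mm wide (y), from 148 to 184 mm high. 250 g nominal. Origin: centre of its underside, z up.
- basket_bar (a point): middle of the underside of the basket's cross bar, 140 mm above the basket's bottom; axes as basket (x across the bar, y along it). This face rests on the hook's arm when the basket hangs.
- bottle_a: bystander: white plastic bottle 54 mm in diameter, 85 mm high, standing
- bottle_b: bystander: white plastic bottle 44 mm in diameter, 70 mm high, standing
- tipbox: bystander: clear pipette tip box with lilac top, 80 x 120 mm, 60 mm high
Mind the look-alikes: they are no part of the job. What is shaped like the spacer but green is not meant.

How it is judged:
By the outcome, as a careful person would: the job done as asked, in the order asked, and still so for the second after the job is handed in, with the robot touching nothing.
Of washer68, washer60, washer52, washer44 only 2 to 4 are there at a start; the rules pass over those that are not, and their reading is None.
At some moment in a run one of spacer, bushing, washer68, washer60, washer52, washer44 may be knocked a few centimetres aside while the robot is not near it.
It also fails if it takes over 210 s, if anything falls off the work surface, if the arm or the gripper's body presses on something with over 40 N, if the wrist force passes 120 N, or if a joint passes its speed limit or range.

ROBOT

A 6-joint arm with a two-finger parallel gripper is mounted at the origin on the work surface. World frame = base frame: x ahead of the robot, y to its left, z up, the work surface at z = 0. Lengths are in mm, angles in rad, forces in N, time in s.
With the tool pointing down it reaches from about 400 to 825 mm from the base axis. Payload 7 kg.
Tool frame: the origin (TCP) lies at the very end of the fingers, on their centre line; the grasp point (between the pads) lies 19 mm behind it; z points along the fingers, y is the line along which they close (so a half turn about z gives the same grasp; the last joint's range is limited). The gripper opens to 85 mm and grips with 20 to 120 N. Pads are 22 mm wide; open, the fingers measure 114 mm over their backs; the gripper's body (76 mm by 85 mm) begins 54 mm behind the grasp point. The pads swing forward as they close: fully open they stand 13 mm farther back than shut.
Start: joints at [1.578, 0.359, 0.012, 0, -1.224, -0.288], TCP at [187.068, 648.537, 231.302] pointing down, gripper open.
Joint ranges: [-3.07, 3.07], [-1.43, 2.12], [-1.02, 1.25], [-3.03, 1.67], [-3.05, -0], [-3.03, 3.03]. Speed limits (rad/s): [2.39, 2.39, 3.01, 3.14, 3.14, 3.14].

INTERFACE

Orientations are given as a unit quaternion [x, y, z, w].
In Python, from station import * gives the robot as it stands. The module is installed in compiled form; this text tells all that it offers.
- The arm moves only by the tool play_rows, never from a script. Its argument "series" is one flat list of numbers, 7 for each row, row after row: the turn, a rotation vector about the world's x, y, z in rad, then the shift along the world's x, y, z in m, then the opening, from 0 (shut) to 1 (fully open). In form: [ax, ay, az, tx, ty, tz, fingers, ax, ay, az, tx, ty, tz, fingers, ...]. A call has 1 to 12 rows; each row is the pose to reach, as a shift and turn from the pose commanded when the call began; what a row does not reach only later rows make up. A row lasts 1/12 s, in which the tool goes at most 41.7 mm and 7.16 degrees, less where a joint would pass 70% of its speed; a pose out of reach is approached as far as the arm can. A call with a gripper value outside its range is refused whole. The fingers move at their own pace and stop on an object; the grip force is fixed at half the most. Time passes only in rows, so rows that repeat a pose let the fingers close. It gives the time, the measured TCP pose, the force, the opening and the grip force at its end, in the units of the state.
- get_obs(): the state, without advancing time (a new reading comes with each control period).
- camera(name): name is "scene" or "side" or "wrist"; returns the picture (480x640x3 uint8, red, green, blue); there is no depth.
- camera_params(name): a dict with "camera_matrix" (3x3 intrinsics, pixels), "pose" (4x4, takes a point from camera to world coordinates). Camera axes: x right, y up, looking along -z (the intrinsics and any distortion apply to the point x, -y, -z); pixel columns grow to the right and rows downward; lengths in mm; the calibration is good to about 2 mm. A picture is of the moment at which its call begins: read the wrist's pose just before it. camera_params takes no time and is no camera call; for the wrist camera it gives the pose at the moment of the call.
- job_done(): hands the job in; it is judged then, once.
Trained networks look in the newest picture that a camera, given by its name, has taken for a name from the list of things; names that differ only in an ending like _2 or _b are one class to them, and where a whole thing is asked for, a point or a joint stands for the part that bears it (a point fixed in the world has none). Each returns a list of dicts, best first, with "confidence" (0 to 1); they miss things now and then, are a little off and sometimes report something else, mostly with a low value. They report only what shows in the picture. A call takes as long as a camera call. They do not tell look-alikes from the thing itself.
- cut_out(camera, thing): "region" (480x640 bool, what is visible of it) and "bbox" ([left, top, right, bottom] in pixels, round what is visible of it).
The state is a dict: "clock": time; "qpos": joint angles; "joint_velocities": joint speeds; "tau": joint torques, N m; "tcp_pos": TCP position; "orientation": TCP orientation; "ft_force": force on the tool from outside, world axes, zero at the start; "ft_torque": the same for the moment, N m; "grip_width": finger opening in mm; "finger_force": force on a finger pad.
Only numpy, scipy, OpenCV 4.12 (cv2) and the standard library are available. Lean on these libraries where they do the work, as an engineer would, in place of code of your own. Each camera call takes 0.05 s, during which the arm holds its last target. There are 200 camera calls.

## Working session

There is one attempt and no reset: what is moved stays moved. The work goes in short steps, Python scripts to look and compute and a tool call to move; the robot and the scene stay as the last step left them, time stands still between calls to the robot, and variables do not carry over. Pictures are saved under pics/ and viewed, at most 14 in all, crops included, and the job is handed in when it is done.

Besides the shell and the picture viewer there is one more tool, called in YAML: its name, and indented under it one key for each argument. play_rows: Moves the arm, as the interface text tells. Its arguments: {"type":"object","properties":{"series":{"type":"array"}},"required":["series"]}

```bash
mkdir -p pics; cat > h.py <<'E'
from station import *
import numpy as np, cv2
def snap(c,f=None):
    p=camera_params(c); im=camera(c)
    if f: cv2.imwrite('pics/'+f,im[:,:,::-1])
    return im,p
def ray(p,u,v):
    K=np.array(p['camera_matrix']);T=np.array(p['pose'])
    d=np.linalg.inv(K)@[u,v,1]; d=np.array([d[0],-d[1],-d[2]])
    return T[:3,3],T[:3,:3]@d
def onz(p,u,v,z):
    o,d=ray(p,u,v); return o+d*(z-o[2])/d[2]
def proj(p,X):
    K=np.array(p['camera_matrix']);T=np.array(p['pose'])
    c=T[:3,:3].T@(np.array(X)-T[:3,3]); q=K@[c[0],-c[1],-c[2]]; return q[:2]/q[2]
E
python3 - <<'E'
from h import *
for c in ['scene','side','wrist']:
    im,p=snap(c,c+'0.png'); print(c,np.round(p['camera_matrix'],1).tolist(),np.round(p['pose'],3).tolist(), [k for k in p])
    if c=='wrist': continue
    for t in ['spindle','hook','tray','cap','spacer','washer68','washer60','washer52','washer44','bushing','basket','bottle_a','tipbox']:
        print(t,[(round(d['confidence'],2),np.round(d['bbox']).tolist()) for d in cut_out(c,t)][:4])
o=get_obs(); print(o)
E
```

```text
scene [[497.9, 0.0, 319.4], [0.0, 497.9, 241.0], [0.0, 0.0, 1.0]] [[0.542, -0.709, 0.451, 1121.111], [0.84, 0.467, -0.276, -337.708], [-0.015, 0.528, 0.849, 1213.128], [0.0, 0.0, 0.0, 1.0]] ['camera_matrix', 'pose']
spindle [(0.62, [208.0, 266.0, 250.0, 301.0]), (0.2, [317.0, 207.0, 326.0, 232.0])]
hook [(0.62, [374.0, 175.0, 436.0, 266.0])]
tray [(0.64, [217.0, 316.0, 288.0, 388.0])]
cap [(0.71, [325.0, 304.0, 339.0, 320.0])]
spacer [(0.88, [346.0, 225.0, 359.0, 252.0]), (0.75, [295.0, 189.0, 307.0, 216.0]), (0.74, [315.0, 210.0, 328.0, 231.0]), (0.65, [313.0, 179.0, 326.0, 204.0])]
washer68 [(0.68, [292.0, 266.0, 314.0, 289.0]), (0.49, [322.0, 304.0, 338.0, 321.0])]
washer60 [(0.68, [292.0, 266.0, 314.0, 289.0]), (0.49, [322.0, 304.0, 338.0, 321.0])]
washer52 [(0.68, [292.0, 266.0, 314.0, 289.0]), (0.49, [322.0, 304.0, 338.0, 321.0])]
washer44 [(0.68, [292.0, 266.0, 314.0, 289.0]), (0.49, [322.0, 304.0, 338.0, 321.0])]
bushing [(0.57, [273.0, 236.0, 288.0, 256.0])]
basket [(0.89, [350.0, 157.0, 394.0, 216.0])]
bottle_a [(0.57, [160.0, 351.0, 190.0, 372.0]), (0.55, [355.0, 323.0, 37
[... 1405 characters left out ...]
: 1.45, 'qpos': array([ 1.57809424e+00,  3.58624425e-01,  1.18712164e-02,  1.34871079e-05,
       -1.22407108e+00, -2.88084045e-01]), 'joint_velocities': array([ 0.00021717, -0.00034108,  0.00146025,  0.00100706, -0.00012556,
        0.00074477]), 'tau': array([ 4.49016916e-04, -5.82980096e+01,  2.93659598e+01,  6.94222838e+00,
       -6.15002937e-04,  9.31380157e-06]), 'tcp_pos': array([187.07681807, 648.53347785, 231.27632016]), 'orientation': array([ 9.90161391e-01, -1.39930055e-01,  8.33046411e-06,  1.28949894e-05]), 'ft_force': array([ 0.04645913, -0.0965897 , -0.35904098]), 'ft_torque': array([ 0.07473186, -0.07136586,  0.06270739]), 'finger_force': 0.0, 'grip_width': 85.4656035875743}
```

View pics/scene0.png

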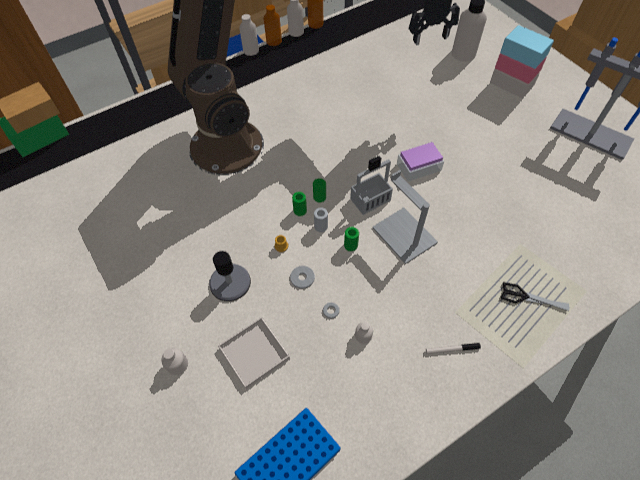

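View pics/side0.png

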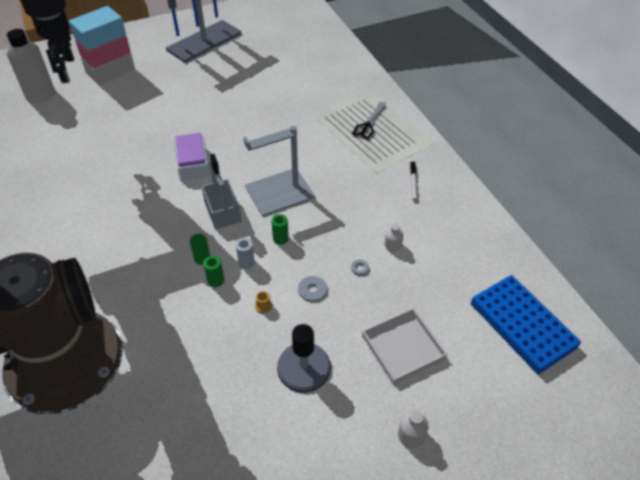

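Grey spacer candidates in the scene image: grey tube (320,219), and three green look-alikes at (299,204), (319,190), (351,239). I choose the grey one. There are two washers, at (302,277) and (331,311). The bushing is at (281,243), the capped spindle at (230,280), the tray at (253,354), the basket at (372,190) and the hook at (405,225).

```bash
cat >> h.py <<'E'
from scipy.optimize import minimize
def cyl(r,z0,z1):
    a=np.linspace(0,2*np.pi,24,endpoint=False)
    return np.array([[r*np.cos(t),r*np.sin(t),z] for t in a for z in (z0,z1)])
def box(x0,x1,y0,y1,z0,z1):
    return np.array([[x,y,z] for x in (x0,x1) for y in (y0,y1) for z in (z0,z1)],float)
def rend(p,parts,x,y,yaw,z=0,S=2):
    c,s=np.cos(yaw),np.sin(yaw);R=np.array([[c,-s,0],[s,c,0],[0,0,1]])
    m=np.zeros((480*S,640*S),np.uint8)
    for P in parts:
        q=np.array([proj(p,R@k+[x,y,z]) for k in P])*S
        cv2.fillConvexPoly(m,cv2.convexHull(np.round(q*16).astype(np.int32)),1,shift=4)
    return m>0
def fit(obs,parts,x0,yaw=True,S=2):
    # obs: list of (params, mask)
    ms=[(p,cv2.resize(m.astype(np.uint8),None,fx=S,fy=S,interpolation=cv2.INTER_NEAREST)>0) for p,m in obs]
    def cost(v):
        t=0
        for p,m in ms:
            r=rend(p,parts,v[0],v[1],v[2] if yaw else 0,0,S); t+=(r&m).sum()/max(1,(r|m).sum())
        return -t/len(ms)
    best=None
    for y0 in (np.arange(-3,3.2,.5) if yaw and len(x0)<3 else [x0[2] if len(x0)>2 else 0]):
        s=np.array([[0,0,0],[15,0,0],[0,15,0],[0,0,.3]]) if yaw else np.array([[0,0],[15,0],[0,15]])
        b=np.array([x0[0],x0[1],y0]) if yaw else np.array(x0[:2])
        r=minimize(cost,b,method='Nelder-Mead',options=dict(initial_simplex=b+s,xatol=.2,fatol=1e-4,maxiter=120))
        if best is None or r.fun<best.fun: best=r
    return best.x,-best.fun
BASKET=[box(-35,35,-50,50,0,60),box(-3,3,-53,-47,60,148),box(-3,3,47,53,60,148),box(-5,5,-50,50,140,148),box(-6,6,-17,17,148,184)]
HOOK=[box(-120,30,-60,60,0,8),cyl(8,0,200),box(-122,0,-14,14,184,190),box(-122,-116,-14,14,184,208)]
TRAY=[box(-65,65,-65,65,0,22)]
E
cat > f.py <<'E'
from h import *
P={c:snap(c)[1] for c in('scene','side')}
def pick(c,t,px):
    ds=cut_out(c,t); 
    ds=[d for d in ds if d['bbox'][0]-4<=px[0]<=d['bbox'][2]+4 and d['bbox'][1]-4<=px[1]<=d['bbox'][3]+4]
    return ds[0]['region'] if ds else None
for n,t,parts,a,b,yw in [('spacer','spacer',[cyl(20,0,70)],(320,220),(245,252),0),('wA','washer60',[cyl(30,0,8)],(302,277),(313,289),0),('wB','washer44',[cyl(22,0,8)],(331,311),(360,267),0),
  ('bush','bushing',[cyl(20,0,8),cyl(16,8,38)],(281,243),(262,300),0),('cap','cap',[cyl(22,80,136)],(222,263),(303,340),0),('spindle','spindle',[cyl(55,0,14)],(230,283),(304,369),0),
  ('tray','tray',TRAY,(253,354),(405,346),1),('basket','basket',BASKET,(372,190),(220,195),1),('hook','hook',HOOK,(405,220),(285,175),1)]:
    obs=[(P[c],m) for c,px in (('scene',a),('side',b)) if (m:=pick(c,t,px)) is not None]
    x0=onz(P['scene'],*a,20)[:2]
    x,s=fit(obs,parts,list(x0),bool(yw)); print(n,len(obs),np.round(x,2),'fit',round(s,2))
    for p,m in obs: 
        ys,xs=np.nonzero(m); print('   ',m.sum(),np.round(onz(p,xs.mean(),ys.mean(),8)[:2],1))
E
python3 f.py
```

```text
spacer 2 [438.36  85.79] fit 0.89
    304 [422.5  96. ]
    475 [442.3 104.9]
wA 2 [549.44 -51.99] fit 0.8
    397 [551.1 -49.2]
    475 [547.2 -55.3]
wB 2 [676.91 -38.23] fit 0.64
    144 [679.6 -37.9]
    183 [673.5 -43.7]
bush 2 [432.76 -47.44] fit 0.85
    187 [428.5 -44.5]
    304 [432.8 -45.1]
cap 2 [ 455.69 -223.18] fit 0.87
    365 [ 395.2 -211.6]
    657 [ 475.7 -170.2]
spindle 2 [ 455.88 -223.7 ] fit 0.81
    1125 [ 464.4 -223.5]
    1881 [ 450.9 -233.8]
tray 2 [ 666.85 -265.17   -1.52] fit 0.95
    2738 [ 668.1 -263.5]
    3817 [ 666.5 -267.3]
basket 2 [ 4.3833e+02  2.6277e+02 -5.0000e-02] fit 0.9
    1539 [408.7 291.2]
    1602 [444.3 297.8]
hook 2 [6.4024e+02 2.6908e+02 3.0000e-02] fit 0.91
    2506 [574.5 292.7]
    2877 [609.2 308.9]
```

View pics/wrist0.png

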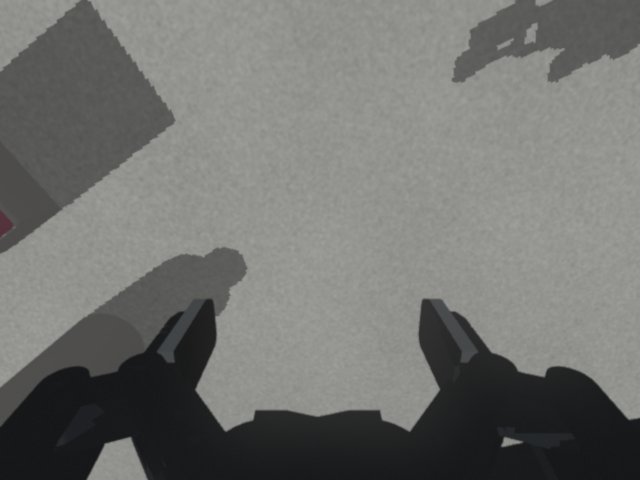

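play_rows:
  series: [0,0,0.12,0.126,-0.193,0,1,0,0,0.23,0.251,-0.385,0,1,0,0,0.23,0.251,-0.385,0,1,0,0,0.23,0.251,-0.385,0,1,0,0,0.23,0.251,-0.385,0,1,0,0,0.23,0.251,-0.385,0,1,0,0,0.23,0.251,-0.385,0,1,0,0,0.23,0.251,-0.385,0,1,0,0,0.23,0.251,-0.385,0,1,0,0,0.23,0.251,-0.385,0,1,0,0,0.23,0.251,-0.385,0,1,0,0,0.23,0.251,-0.385,0,1]

```text
clock: 3.45
tcp_pos: [440.2, 258.6, 231.6]
orientation: [1.0, -0.028, 0.0, 0.0]
ft_force: [0.3, 0.8, -0.2]
grip_width: 85.5
finger_force: 0.0
```

```bash
python3 - <<'E'
from h import *
o=get_obs();print(o['clock'],o['tcp_pos'],o['orientation'])
im,p=snap('wrist','w1.png')
for t in ['basket','hook']:
  for d in cut_out('wrist',t)[:2]: print(t,d['confidence'],d['bbox'])
print(proj(p,o['tcp_pos']),proj(p,[438.3,262.8,184]))
s,ps=snap('scene')
for g in [(299,204),(319,190),(351,239)]:
  print(g,onz(ps,*g,35)[:2])
E
```

```text
3.45 [440.18712142 258.62113479 231.60889275] [ 9.99621641e-01 -2.75041148e-02  1.49348626e-04  2.75490979e-04]
basket 0.64 [234.5, 168.2, 393.0, 274.8]
hook 0.77 [228.1, 0.0, 367.5, 127.5]
[315.13742679 303.93144585] [308.63273693 266.90203971]
(299, 204) [355.90708089  64.05534449]
(319, 190) [344.94742737 140.73265769]
(351, 239) [538.804725   121.95531593]
```

View pics/w1.png

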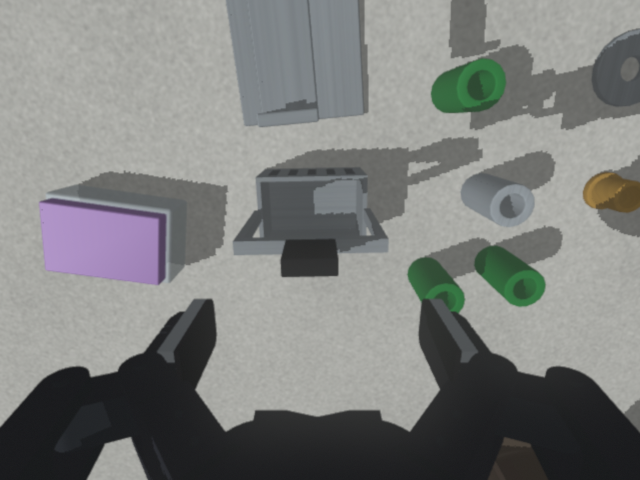

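Wrist view: the tab is centred at about (309,266), exactly where the estimate (438,263) projects. The basket is directly below the gripper, so I descend and grip.

play_rows:
  series: [0,0,0,0,0,-0.02,1,0,0,0,0,0,-0.04,1,0,0,0,0,0,-0.06,1,0,0,0,0,0,-0.073,1,0,0,0,0,0,-0.073,0.2,0,0,0,0,0,-0.073,0.2,0,0,0,0,0,-0.073,0.2,0,0,0,0,0,-0.073,0.2,0,0,0,0,0,-0.073,0.2,0,0,0,0,0,-0.073,0.2,0,0,0,0,0,-0.073,0.2,0,0,0,0,0,-0.073,0.2]

```text
clock: 4.65
tcp_pos: [438.6, 264.0, 159.6]
orientation: [1.0, -0.025, 0.001, -0.001]
ft_force: [-1.7, -0.6, 6.6]
grip_width: 32.6
finger_force: 60.4
```

play_rows:
  series: [0,0,0,0,0,0.01,0.2,0,0,0,0,0,0.03,0.2,0,0,0,0,0,0.055,0.2,0,0,0,0,0,0.075,0.2,0,0,0,0.01,0,0.08,0.2,0,0,0.02,0.03,0.002,0.08,0.2,0,0,0.04,0.055,0.004,0.08,0.2,0,0,0.06,0.08,0.006,0.08,0.2,0,0,0.08,0.105,0.008,0.08,0.2,0,0,0.08,0.128,0.008,0.08,0.2,0,0,0.08,0.142,0.008,0.08,0.2,0,0,0.08,0.142,0.008,0.08,0.2]

```text
clock: 5.65
tcp_pos: [582.5, 271.0, 236.6]
orientation: [1.0, 0.014, -0.001, 0.001]
ft_force: [-0.5, 0.5, -1.9]
grip_width: 32.6
finger_force: 60.0
```

```bash
python3 - <<'E'
from h import *
o=get_obs();print(o['clock'],o['tcp_pos'],o['ft_force'],o['grip_width'])
im,p=snap('side')
cv2.imwrite('pics/s2.png',cv2.resize(im[60:260,150:400,::-1],None,fx=3,fy=3,interpolation=cv2.INTER_CUBIC)[:600,:750])
E
```

```text
5.65 [582.46103849 270.99964919 236.56823463] [-0.52473743  0.46985041 -1.87897517] 32.634248624485984
```

View pics/s2.png

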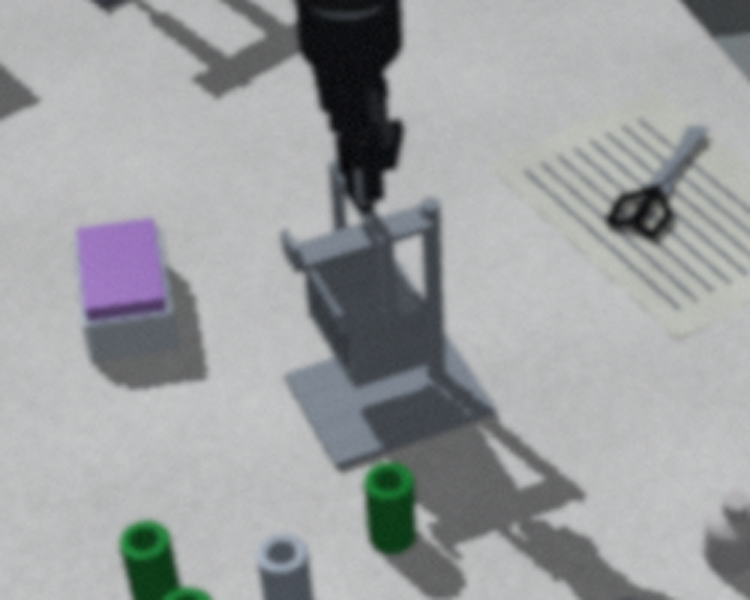

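The basket bar is over the arm, between tip and post. I lower it 30 mm, open and rise.

play_rows:
  series: [0,0,0,0,0,-0.012,0.2,0,0,0,0,0,-0.022,0.2,0,0,0,0,0,-0.028,0.2,0,0,0,0,0,-0.03,0.2,0,0,0,0,0,-0.03,0.2,0,0,0,0,0,-0.03,0.3,0,0,0,0,0,-0.03,0.5,0,0,0,0,0,-0.03,0.8,0,0,0,0,0,-0.03,0.9,0,0,0,0,0,-0.03,0.9,0,0,0,0,0,-0.03,0.9,0,0,0,0,0,-0.03,0.9]

```text
clock: 6.7
tcp_pos: [580.0, 271.6, 208.1]
orientation: [1.0, 0.015, -0.0, 0.0]
ft_force: [-0.3, -0.0, -1.1]
grip_width: 77.0
finger_force: 0.0
```

play_rows:
  series: [0,0,0,0,0,0.02,0.9,0,0,0,0,0,0.05,0.9,0,0,0,0,0,0.09,0.9,0,0,0,-0.02,-0.04,0.09,0.9,0,0,0,-0.03,-0.08,0.09,0.9,0,0,-0.04,-0.045,-0.12,0.09,0.9,0,0,-0.04,-0.06,-0.16,0.09,0.9,0,0,-0.04,-0.07,-0.2,0.09,0.9,0,0,-0.04,-0.08,-0.24,0.09,0.9,0,0,-0.04,-0.09,-0.28,0.09,0.9,0,0,-0.04,-0.1,-0.31,0.09,0.9,0,0,-0.04,-0.1,-0.31,0.09,0.9]

```text
clock: 7.7
tcp_pos: [478.0, -42.7, 298.9]
orientation: [1.0, -0.007, 0.0, 0.0]
ft_force: [0.7, 0.5, -0.8]
grip_width: 76.9
finger_force: 0.0
```

play_rows:
  series: [0,0,0,-0.004,-0.036,0,0.9,0,0,0,-0.008,-0.072,0,0.9,0,0,0,-0.012,-0.108,0,0.9,0,0,0,-0.016,-0.144,0,0.9,0,0,0,-0.02,-0.184,0,0.9,0,0,0,-0.024,-0.184,0,0.9,0,0,0,-0.024,-0.184,0,0.9]

```text
clock: 8.28
tcp_pos: [455.1, -224.4, 298.0]
orientation: [1.0, -0.008, -0.0, -0.0]
ft_force: [-0.3, 1.1, -0.8]
grip_width: 77.2
finger_force: 0.0
```

```bash
python3 - <<'E'
from h import *
o=get_obs();print(o['clock'],o['tcp_pos'],o['orientation'],o['ft_force'],o['grip_width'])
im,p=snap('wrist','w3.png')
for c in ['cap','spindle']:
  for d in cut_out('wrist',c)[:2]: print(c,d['confidence'],d['bbox'])
print(proj(p,[455.7,-223.3,136]))
im,p=snap('scene')
for d in cut_out('scene','basket')[:1]: print(d['confidence'],d['bbox'])
E
```

```text
8.2833 [ 455.08522748 -224.38127038  297.96737199] [ 9.99971249e-01 -7.57367511e-03 -3.70827171e-04 -4.80933923e-05] [-0.25598616  1.12052129 -0.7945092 ] 77.16279916382977
cap 0.7 [289.8, 181.2, 340.4, 233.1]
spindle 0.71 [269.7, 140.0, 361.4, 226.0]
[315.00324771 213.30336411]
0.65 [379.3, 179.0, 428.0, 239.1]
```

View pics/w3.png

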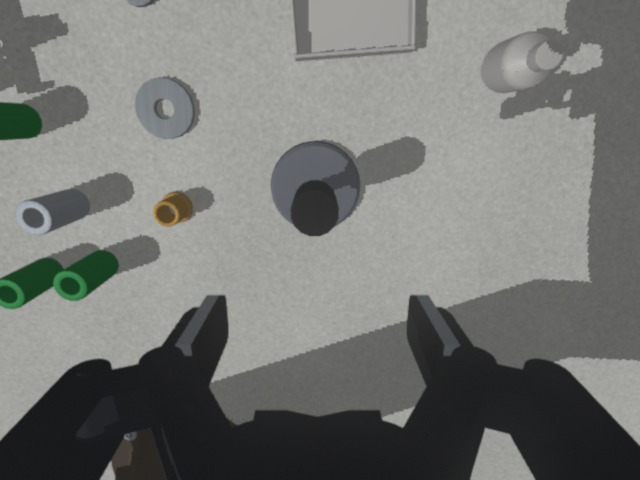

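Cap top shows at (315,212), as predicted. I go down, grip and lift.

play_rows:
  series: [0,0,0,0.001,0.001,-0.04,0.9,0,0,0,0.001,0.001,-0.08,0.9,0,0,0,0.001,0.001,-0.115,0.9,0,0,0,0.001,0.001,-0.145,0.9,0,0,0,0.001,0.001,-0.175,0.9,0,0,0,0.001,0.001,-0.196,0.9,0,0,0,0.001,0.001,-0.196,0.9,0,0,0,0.001,0.001,-0.196,0.3,0,0,0,0.001,0.001,-0.196,0.3,0,0,0,0.001,0.001,-0.196,0.3,0,0,0,0.001,0.001,-0.196,0.3,0,0,0,0.001,0.001,-0.196,0.3]

```text
clock: 9.53
tcp_pos: [458.7, -221.4, 104.5]
orientation: [1.0, -0.005, 0.002, 0.0]
ft_force: [-1.5, 2.6, 7.8]
grip_width: 42.5
finger_force: 60.9
```

play_rows:
  series: [0,0,0,0,0,0,0.3,0,0,0,0,0,0.02,0.3,0,0,0,0,0,0.05,0.3,0,0,0,0,0,0.085,0.3,0,0,0,0.02,0,0.085,0.3,0,0,0,0.055,-0.01,0.085,0.3,0,0,0,0.09,-0.018,0.085,0.3,0,0,0,0.125,-0.026,0.085,0.3,0,0,0,0.16,-0.034,0.085,0.3,0,0,0,0.19,-0.042,0.085,0.3,0,0,0,0.212,-0.042,0.085,0.3,0,0,0,0.212,-0.042,0.085,0.3]

```text
clock: 10.53
tcp_pos: [672.5, -263.8, 186.6]
orientation: [1.0, -0.005, 0.0, 0.0]
ft_force: [0.3, 0.4, -0.9]
grip_width: 43.0
finger_force: 61.9
```

play_rows:
  series: [0,0,0,-0.002,0,-0.04,0.3,0,0,0,-0.003,0,-0.08,0.3,0,0,0,-0.003,0,-0.115,0.3,0,0,0,-0.003,0,-0.14,0.3,0,0,0,-0.003,0,-0.152,0.3,0,0,0,-0.003,0,-0.157,0.3,0,0,0,-0.003,0,-0.157,0.3,0,0,0,-0.003,0,-0.157,0.65,0,0,0,-0.003,0,-0.157,0.7,0,0,0,-0.003,0,-0.157,0.7,0,0,0,-0.003,0,-0.157,0.7,0,0,0,-0.003,0,-0.157,0.7]

```text
clock: 11.53
tcp_pos: [666.5, -263.6, 31.3]
orientation: [1.0, -0.005, 0.001, 0.0]
ft_force: [-0.1, 0.8, 0.2]
grip_width: 59.7
finger_force: 0.0
```

play_rows:
  series: [0,0,0,0,0,0.04,0.7,0,0,0,0,0,0.08,0.7,0,0,0,0,0,0.12,0.7,0,0,0,0,0,0.16,0.7,0,0,0,-0.03,0.02,0.18,0.7,0,0,0,-0.065,0.03,0.19,0.7,0,0,0,-0.1,0.036,0.19,0.7,0,0,0,-0.135,0.04,0.19,0.7,0,0,0,-0.17,0.042,0.19,0.7,0,0,0,-0.209,0.042,0.19,0.7,0,0,0,-0.209,0.042,0.19,0.7,0,0,0,-0.209,0.042,0.19,0.7]

```text
clock: 12.53
tcp_pos: [455.6, -221.5, 221.7]
orientation: [1.0, -0.006, 0.001, 0.0]
ft_force: [1.5, -0.8, -0.2]
grip_width: 60.0
finger_force: 0.0
```

```bash
python3 - <<'E'
from h import *
o=get_obs();print(o['clock'],o['tcp_pos'],o['orientation'],o['grip_width'])
im,p=snap('wrist','w4.png'); np.save('w4.npy',p)
for c in ['cap','spindle']:
  for d in cut_out('wrist',c)[:2]: print(c,d['confidence'],d['bbox'])
print(proj(p,[455.7,-223.3,128]),proj(p,[455.7,-223.3,14]))
cv2.imwrite('pics/w4.png',cv2.resize(im[:300,:,::-1],None,fx=1.25,fy=1.25))
E
```

```text
12.5333 [ 455.56669844 -221.49243658  221.66895199] [ 9.99983913e-01 -5.52747561e-03  1.27125919e-03  6.08738817e-05] 59.99674098470978
spindle 0.87 [263.9, 147.7, 368.4, 253.4]
spindle 0.47 [121.2, 205.8, 172.4, 247.0]
[318.41174838 238.51406879] [318.0849986  203.14649866]
```

View pics/w4.png

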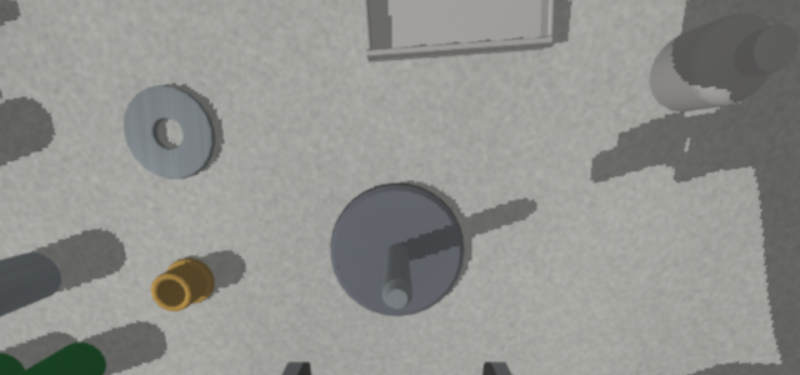

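```bash
cat >> h.py <<'E'
SPIN=[cyl(55,0,14),cyl(9,14,119),cyl(6,119,128)]
def wfind(t,parts,x0,cam='wrist',S=4,n=3,shot=True):
    if shot: im,p=snap(cam)
    else: p=camera_params(cam)
    best=None
    for d in cut_out(cam,t)[:n]:
        ys,xs=np.nonzero(d['region']); g=onz(p,xs.mean(),ys.mean(),20)[:2]
        if np.hypot(*(g-x0[:2]))<50 and (best is None): best=(d,g)
    if best is None: return None
    x,s=fit([(p,best[0]['region'])],parts,list(x0[:2]),False,S)
    return x,s,int(best[0]['region'].sum()),best[0]['bbox']
E
python3 - <<'E'
from h import *
o=get_obs();print(o['tcp_pos'])
im,p=snap('wrist')
print('spindle',wfind('spindle',SPIN,(457,-223),shot=False))
print('bush',wfind('bushing',[cyl(20,0,8),cyl(16,8,38)],(433,-47),shot=False))
for r in (22,26,30,34): print(r,wfind('washer60',[cyl(r,0,8)],(549,-52),shot=False))
print('tipproj',proj(p,[455.7,-223.3,128]))
g=cv2.cvtColor(im,cv2.COLOR_RGB2GRAY)[222:248,304:334]
cc=(g>105).astype(np.uint8)
print(g[::2,::2])
E
```

```text
[ 457.95305147 -221.57090609  220.76855502]
spindle (array([ 456.79239255, -223.23186624]), np.float64(0.9840106823706646), 9017, [262.1, 149.0, 371.3, 255.0])
bush None
22 (array([560.14076614, -46.55069542]), np.float64(0.3814197306152166), 3917, [97.0, 67.9, 171.3, 146.3])
26 (array([556.69706042, -49.31017168]), np.float64(0.5502460615590693), 3917, [97.0, 67.9, 171.3, 146.3])
30 (array([552.38562688, -49.56466147]), np.float64(0.7414930328047875), 3917, [97.0, 67.9, 171.3, 146.3])
34 (array([549.03114171, -49.87230094]), np.float64(0.874429446825142), 3917, [97.0, 67.9, 171.3, 146.3])
tipproj [318.3731982  241.93961681]
[[ 98 100  97  86  80  76  75  75  76  75  74  76  87  98  98]
 [ 98 100  96  86  80  77  76  75  75  75  75  76  86  98  98]
 [ 98 100  95  85  81  78  80  79  80  76  74  76  84  98  98]
 [ 99 101  94  89  96  94  85  82  82  82  79  76  81  97  98]
 [ 98 101  99 103  98  91  85  80  79  78  79  78  80  98  98]
 [ 99 104 109 106  96  92  84  80  79  78  77  78  79  97  99]
 [100 109 114 107  99  93  94  93  82  80  78  78  79  97  99]
 [ 99 117 116 108 111 118 123 122 119 108  81  79  79  94  99]
 [100 119 119 117 123 123 124 123 123 124 107  80  79  93  99]
 [100 122 121 122 124 123 124 123 123 124 120  82  80  96  99]
 [100 115 123 124 124 123 124 123 123 124 122  96  80  98  99]
 [ 99 105 123 123 124 123 124 124 123 124 122  85  90  99 100]
 [ 99 100 108 123 124 123 124 125 123 124 116  94  99  99  99]]
```

play_rows:
  series: [0,0,0,-0.002,0.04,0,0.8,0,0,0,-0.004,0.08,0,0.8,0,0,0,-0.008,0.12,0,0.8,0,0,0,-0.01,0.16,0,0.8,0,0,0,-0.012,0.2,0,0.8,0,0,0,-0.014,0.24,0,0.8,0,0,0,-0.016,0.275,0,0.8,0,0,0,-0.018,0.3,0,0.8,0,0,0,-0.018,0.308,0,0.8,0,0,0,-0.018,0.308,0,0.8,0,0,0,-0.018,0.308,0,0.8,0,0,0,-0.018,0.308,0,0.8]

```text
clock: 14.03
tcp_pos: [439.0, 85.9, 220.1]
orientation: [1.0, -0.006, -0.0, 0.0]
ft_force: [0.3, -0.6, 0.3]
grip_width: 68.2
finger_force: 0.0
```

```bash
python3 - <<'E'
from h import *
o=get_obs();print(o['tcp_pos'],o['orientation'])
im,p=snap('wrist','w5.png')
print('spacer',wfind('spacer',[cyl(20,0,70)],(438,86),shot=False,n=5))
print('bush',wfind('bushing',[cyl(20,0,8),cyl(16,8,38)],(433,-47),shot=False))
for r in (34,): print(r,wfind('washer60',[cyl(r,0,8)],(549,-52),shot=False))
print(get_obs()['tcp_pos'])
E
```

```text
[439.01550335  85.91804053 220.13553012] [ 9.99984511e-01 -5.55777367e-03 -2.34088163e-04  1.85693505e-04]
spacer (array([438.73951766,  84.19237653]), np.float64(0.9243008115840485), 1981, [294.9, 186.7, 341.6, 239.9])
bush (array([432.90477085, -46.07309294]), np.float64(0.888485699793203), 1424, [423.3, 186.1, 470.7, 230.5])
34 (array([550.00576937, -49.31533498]), np.float64(0.8770305630454129), 4142, [420.3, 39.3, 496.0, 122.9])
[439.15563874  85.67864365 220.29585486]
```

View pics/w5.png

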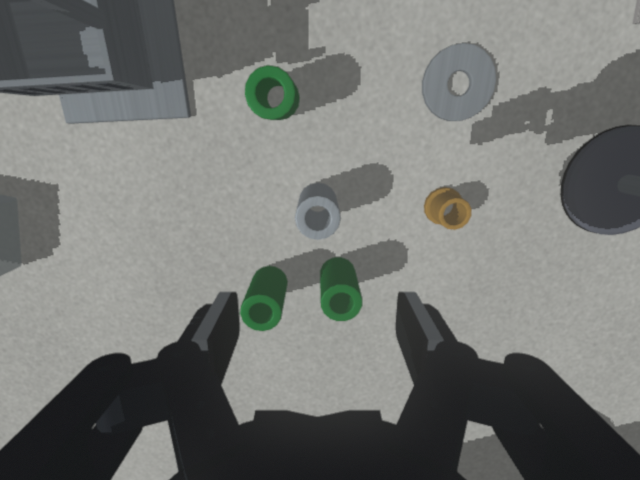

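The grey spacer's ring is at (318,217), directly under the TCP. The green ones at (272,92), (262,312) and (341,302) are clear of the fingers. I grip it at TCP height 50.

play_rows:
  series: [0,0,0,0,-0.001,-0.04,0.8,0,0,0,0,-0.001,-0.08,0.8,0,0,0,0,-0.001,-0.115,0.8,0,0,0,0,-0.001,-0.14,0.8,0,0,0,0,-0.001,-0.16,0.8,0,0,0,0,-0.001,-0.17,0.8,0,0,0,0,-0.001,-0.17,0.8,0,0,0,0,-0.001,-0.17,0.25,0,0,0,0,-0.001,-0.17,0.25,0,0,0,0,-0.001,-0.17,0.25,0,0,0,0,-0.001,-0.17,0.25,0,0,0,0,-0.001,-0.17,0.25]

```text
clock: 15.23
tcp_pos: [440.0, 85.9, 51.7]
orientation: [1.0, -0.005, 0.001, -0.001]
ft_force: [0.1, -1.3, 6.6]
grip_width: 37.5
finger_force: 61.0
```

play_rows:
  series: [0,0,0,0,0,0,0.25,0,0,0,0,0,0,0.25]

```text
clock: 15.4
tcp_pos: [440.0, 85.9, 51.7]
orientation: [1.0, -0.005, 0.001, -0.001]
ft_force: [0.1, -2.1, 6.8]
grip_width: 37.6
finger_force: 61.0
```

play_rows:
  series: [0,0,0,0,0,0.02,0.25,0,0,0,0,0,0.06,0.25,0,0,0,0,0,0.1,0.25,0,0,0,0,0,0.135,0.25,0,0,0,0,-0.02,0.16,0.25,0,0,0,0,-0.055,0.17,0.25,0,0,0,0.002,-0.095,0.17,0.25,0,0,0,0.005,-0.135,0.17,0.25,0,0,0,0.008,-0.175,0.17,0.25,0,0,0,0.01,-0.21,0.17,0.25,0,0,0,0.014,-0.24,0.17,0.25,0,0,0,0.018,-0.265,0.17,0.25]

```text
clock: 16.4
tcp_pos: [456.5, -181.5, 220.8]
orientation: [1.0, -0.006, 0.001, -0.0]
ft_force: [0.4, 0.6, -1.2]
grip_width: 37.2
finger_force: 60.8
```

play_rows:
  series: [0,0,0,0,-0.02,0,0.25,0,0,0,0,-0.035,0,0.25,0,0,0,0,-0.044,0,0.25,0,0,0,0,-0.044,0,0.25,0,0,0,0,-0.044,0,0.25]

```text
clock: 16.82
tcp_pos: [456.8, -223.4, 220.4]
orientation: [1.0, -0.006, 0.0, -0.0]
ft_force: [-1.1, -0.1, -1.4]
grip_width: 37.2
finger_force: 60.8
```

```bash
python3 - <<'E'
from h import *
o=get_obs();print(o['clock'],o['tcp_pos'],o['orientation'],o['ft_force'])
im,p=snap('wrist')
cv2.imwrite('pics/w6.png',cv2.resize(im[120:420,180:460,::-1],None,fx=2,fy=2))
print('spindle',wfind('spindle',SPIN,(457,-223),shot=False))
t=o['tcp_pos']
print(proj(p,[456.6,-223.2,128]),proj(p,[t[0]-1.3,t[1],t[2]+18]),proj(p,[t[0]-1.3,t[1],t[2]-52]))
E
```

```text
16.8167 [ 456.82104807 -223.42522454  220.37514056] [ 9.99982213e-01 -5.96159057e-03  8.97705329e-05 -1.60348116e-04] [-1.14526204 -0.14052353 -1.41053195]
spindle (array([ 457.05000934, -223.10469466]), np.float64(0.8921213283910353), 8144, [261.5, 146.3, 369.8, 244.7])
[315.61691717 239.28471065] [314.81599502 328.58207797] [315.67143779 262.65416353]
```

View pics/w6.png

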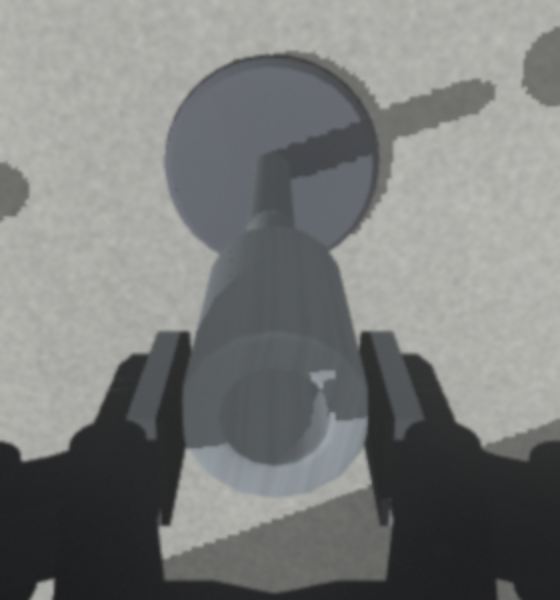

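Spacer bore (crop 275,414) and spindle shaft (crop 273) line up within 1 mm. I lower it.

play_rows:
  series: [0,0,0,0.001,0,-0.025,0.25,0,0,0,0.001,0,-0.04,0.25,0,0,0,0.001,0,-0.05,0.25,0,0,0,0.001,0,-0.06,0.25,0,0,0,0.001,0,-0.075,0.25,0,0,0,0.001,0,-0.095,0.25,0,0,0,0.001,0,-0.115,0.25,0,0,0,0.001,0,-0.135,0.25,0,0,0,0.001,0,-0.145,0.25,0,0,0,0.001,0,-0.145,0.25]

```text
clock: 17.75
tcp_pos: [457.0, -223.0, 73.5]
orientation: [1.0, -0.005, -0.002, -0.0]
ft_force: [-0.4, 0.6, -1.4]
grip_width: 37.7
finger_force: 60.8
```

play_rows:
  series: [0,0,0,0,0,-0.004,0.25,0,0,0,0,0,-0.008,0.25,0,0,0,0,0,-0.0085,0.25,0,0,0,0,0,-0.0085,0.25]

```text
clock: 18.08
tcp_pos: [458.3, -223.3, 67.1]
orientation: [1.0, -0.005, 0.0, -0.0]
ft_force: [-0.9, 2.4, -3.5]
grip_width: 37.5
finger_force: 60.7
```

play_rows:
  series: [0,0,0,0,0,-0.001,0.5,0,0,0,0,0,-0.001,0.7,0,0,0,0,0,-0.001,0.7,0,0,0,0,0,-0.001,0.7,0,0,0,0,0,0.03,0.7,0,0,0,0,0,0.07,0.9,0,0,0,0,0,0.11,1,0,0,0,0,0,0.15,1,0,0,0,0.02,0.03,0.155,1,0,0,0,0.04,0.06,0.155,1,0,0,0,0.06,0.095,0.155,1,0,0,0,0.08,0.13,0.155,1]

```text
clock: 19.08
tcp_pos: [538.9, -92.3, 222.8]
orientation: [1.0, -0.006, 0.001, -0.0]
ft_force: [0.9, -0.4, 0.6]
grip_width: 85.5
finger_force: 0.0
```

play_rows:
  series: [0,0,0,0.005,0.03,0,1,0,0,0,0.011,0.043,0,1,0,0,0,0.011,0.043,0,1,0,0,0,0.011,0.043,0,1,0,0,0,0.011,0.043,0,1]

```text
clock: 19.5
tcp_pos: [548.8, -51.0, 221.8]
orientation: [1.0, -0.005, -0.0, 0.0]
ft_force: [0.2, -0.1, -0.3]
grip_width: 85.7
finger_force: 0.0
```

```bash
python3 - <<'E'
from h import *
o=get_obs();print(o['clock'],o['tcp_pos'],o['orientation'],o['ft_force'])
im,p=snap('wrist','w7.png')
for r in (34,): print(r,wfind('washer60',[cyl(r,0,8)],(549,-50),shot=False))
for r in (22,26,30): print(r,wfind('washer60',[cyl(r,0,8)],(677,-39),shot=False))
print('bush',wfind('bushing',[cyl(20,0,8),cyl(16,8,38)],(433,-47),shot=False))
print('cap',[ (d['confidence'],d['bbox']) for d in cut_out('wrist','cap')])
print(get_obs()['tcp_pos'])
E
```

```text
19.5 [548.82029653 -51.02367474 221.84597674] [ 9.99985317e-01 -5.41839373e-03 -3.79572269e-05  7.36858093e-05] [ 0.21411361 -0.05835717 -0.2909583 ]
34 (array([550.5029375 , -49.52582208]), np.float64(0.886623433721697), 3042, [277.6, 164.5, 347.3, 234.6])
22 None
26 None
30 None
bush (array([432.98503774, -46.88231003]), np.float64(0.8928096504559271), 1175, [296.0, 285.6, 330.0, 327.0])
cap [(0.57, [521.3, 39.5, 614.3, 101.5])]
[548.94973257 -51.05758267 221.90977463]
```

View pics/w7.png

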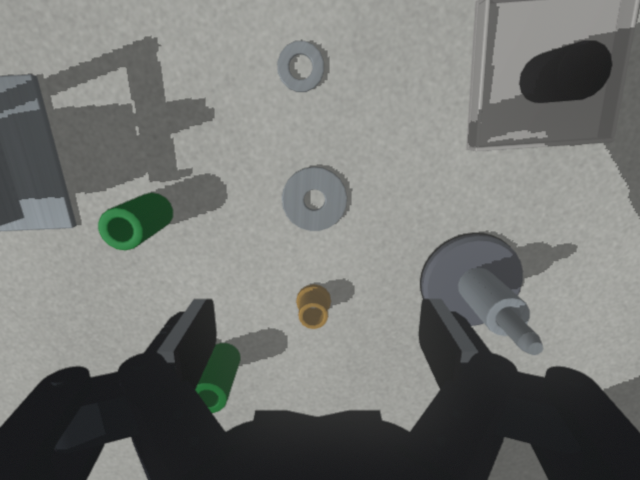

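play_rows:
  series: [0,0,0,0.0015,0.0015,-0.04,1,0,0,0,0.0015,0.0015,-0.08,1,0,0,0,0.0015,0.0015,-0.12,1,0,0,0,0.0015,0.0015,-0.155,1,0,0,0,0.0015,0.0015,-0.185,1,0,0,0,0.0015,0.0015,-0.205,1,0,0,0,0.0015,0.0015,-0.217,1,0,0,0,0.0015,0.0015,-0.217,1,0,0,0,0.0015,0.0015,-0.217,1]

```text
clock: 20.6
tcp_pos: [550.3, -49.3, 4.4]
orientation: [1.0, -0.005, -0.001, 0.0]
ft_force: [-0.1, -0.5, -0.4]
grip_width: 85.1
finger_force: 0.0
```

play_rows:
  series: [0,0,0,0,0,-0.004,1,0,0,0,0,0,-0.008,1,0,0,0,0,0,-0.008,1]

```text
clock: 20.85
tcp_pos: [550.8, -48.9, -2.9]
orientation: [1.0, -0.005, 0.0, -0.0]
ft_force: [-0.2, 0.0, 1.0]
grip_width: 85.3
finger_force: 0.0
```

play_rows:
  series: [0,0,0,0,0,-0.0015,0.5,0,0,0,0,0,-0.0015,0.5,0,0,0,0,0,-0.0015,0.5,0,0,0,0,0,-0.0015,0.5,0,0,0,0,0,-0.0015,0.5,0,0,0,0,0,-0.0015,0.5]

```text
clock: 21.35
tcp_pos: [551.0, -48.9, -3.5]
orientation: [1.0, -0.005, 0.001, -0.0]
ft_force: [-2.9, 1.7, 9.4]
grip_width: 63.9
finger_force: 64.0
```

play_rows:
  series: [0,0,0,0,0,0.01,0.5,0,0,0,0,0,0.04,0.5,0,0,0,0,0,0.08,0.5,0,0,0,0,0,0.12,0.5,0,0,0,-0.01,-0.02,0.15,0.5,0,0,0,-0.03,-0.05,0.17,0.5,0,0,0,-0.045,-0.085,0.17,0.5,0,0,0,-0.065,-0.12,0.17,0.5,0,0,0,-0.08,-0.15,0.17,0.5,0,0,0,-0.0935,-0.1745,0.17,0.5,0,0,0,-0.0935,-0.1745,0.17,0.5,0,0,0,-0.0935,-0.1745,0.17,0.5]

```text
clock: 22.35
tcp_pos: [456.0, -224.6, 165.9]
orientation: [1.0, -0.007, 0.0, -0.0]
ft_force: [-0.4, 0.6, -1.8]
grip_width: 63.9
finger_force: 67.0
```

play_rows:
  series: [0,0,0,0,0,-0.007,0.5,0,0,0,0,0,-0.012,0.5,0,0,0,0,0,-0.012,0.5,0,0,0,0,0,-0.012,0.5]

```text
clock: 22.68
tcp_pos: [457.0, -222.7, 152.6]
orientation: [1.0, -0.005, -0.001, -0.0]
ft_force: [0.4, 0.6, -1.6]
grip_width: 63.6
finger_force: 67.0
```

```bash
python3 - <<'E'
from h import *
o=get_obs();print(o['clock'],o['tcp_pos'],o['ft_force'],o['grip_width'])
im,p=snap('wrist'); t=o['tcp_pos']
cv2.imwrite('pics/w8.png',cv2.resize(im[120:420,180:460,::-1],None,fx=2,fy=2))
print([ (np.array(proj(p,q))-[180,120])*2 for q in ([457,-223.3,128],[t[0]-.5,t[1],t[2]+11.5])])
sc,ps=snap('scene','x.png')
for d in cut_out('scene','cap')[:2]: print(d['confidence'],d['bbox'])
print(wfind('cap',[cyl(22,4,60)],(667,-265),cam='scene',shot=False))
s,_=snap('side')
cv2.imwrite('pics/c8.png',np.hstack([cv2.resize(sc[300:400,200:300,::-1],None,fx=3.5,fy=3.5),cv2.resize(s[290:390,350:450,::-1],None,fx=3.5,fy=3.5)]))
E
```

```text
22.6833 [ 457.04751979 -222.6992251   152.60751371] [ 0.36178564  0.56994419 -1.6406282 ] 63.62465058565808
[array([273.01507403, 320.98324155]), array([269.76569172, 396.7259019 ])]
0.7 [244.2, 338.5, 264.4, 361.1]
(array([ 665.08517054, -262.75538534]), np.float64(0.927497651111807), 372, [244.2, 338.5, 264.4, 361.1])
```

View pics/w8.png

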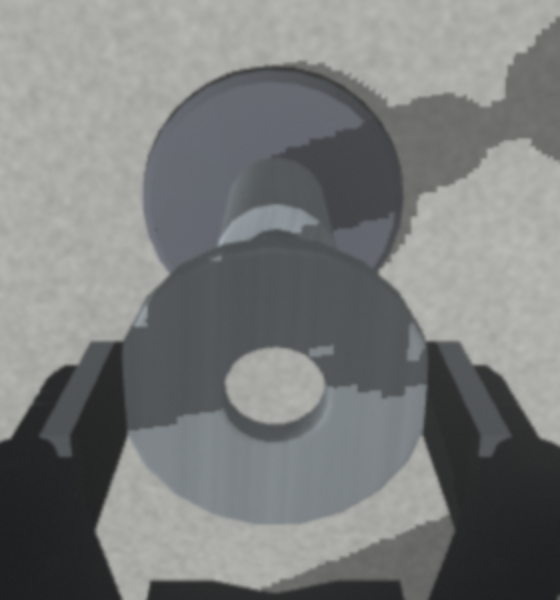

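View pics/c8.png

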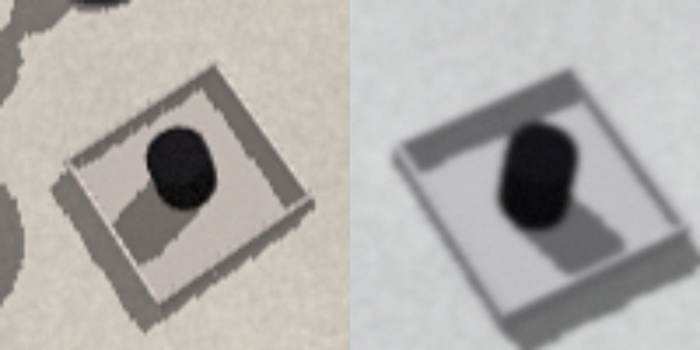

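Washer bore is centred at crop (275,386), the cap stands upright in the tray. I lower the washer onto the spindle in two steps.

play_rows:
  series: [0,0,0,-0.001,-0.0005,-0.015,0.5,0,0,0,-0.001,-0.0005,-0.027,0.5,0,0,0,-0.001,-0.0005,-0.035,0.5,0,0,0,-0.001,-0.0005,-0.042,0.5,0,0,0,-0.001,-0.0005,-0.048,0.5,0,0,0,-0.001,-0.0005,-0.048,0.5,0,0,0,-0.001,-0.0005,-0.048,0.5]

```text
clock: 23.52
tcp_pos: [455.9, -223.9, 105.1]
orientation: [1.0, -0.005, -0.0, -0.0]
ft_force: [-0.6, 1.7, -2.7]
grip_width: 63.5
finger_force: 66.9
```

```bash
python3 - <<'E'
from h import *
o=get_obs();print(o['clock'],o['tcp_pos'],o['ft_force'],o['ft_torque'],o['grip_width'])
im,p=snap('wrist')
cv2.imwrite('pics/w9.png',cv2.resize(im[180:480,180:460,::-1],None,fx=2,fy=2))
E
```

```text
23.5167 [ 455.89136994 -223.85207226  105.0981893 ] [-0.63263784  1.67239627 -2.73493761] [ 0.5369578   0.14770548 -0.01065584] 63.483189494293825
```

View pics/w9.png

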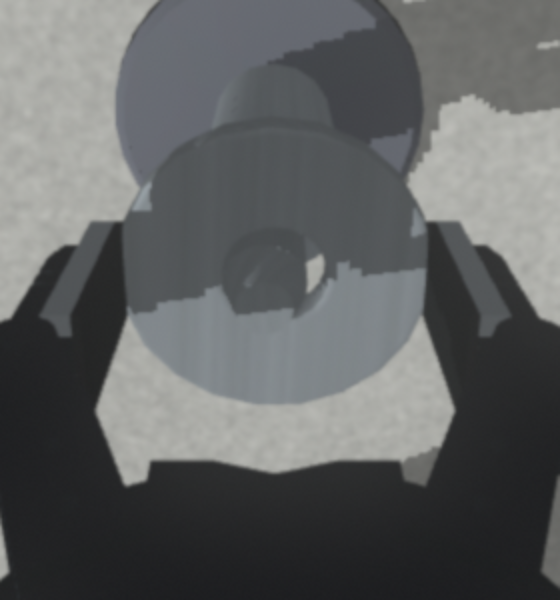

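Spindle passes through the bore, slightly left of centre (gap on the right at (315,270)). I shift +1 mm in y and lower.

play_rows:
  series: [0,0,0,0,0.001,-0.006,0.5,0,0,0,0,0.001,-0.013,0.5,0,0,0,0,0.001,-0.019,0.5,0,0,0,0,0.001,-0.0225,0.5,0,0,0,0,0.001,-0.0225,0.5,0,0,0,0,0.001,-0.0225,0.5]

```text
clock: 24.07
tcp_pos: [455.9, -223.0, 82.5]
orientation: [1.0, -0.005, -0.0, 0.0]
ft_force: [-0.0, -0.1, -1.1]
grip_width: 63.8
finger_force: 67.0
```

play_rows:
  series: [0,0,0,0,0,-0.0015,0.5,0,0,0,0,0,-0.0015,0.5,0,0,0,0,0,-0.0015,0.8,0,0,0,0,0,-0.0015,1,0,0,0,0,0,-0.0015,1,0,0,0,0,0,-0.0015,1,0,0,0,0,0,0.03,1,0,0,0,0,0,0.07,1,0,0,0,0,0,0.11,1,0,0,0,0.01,0,0.14,1,0,0,0,0.01,0,0.14,1,0,0,0,0.01,0,0.14,1]

```text
clock: 25.07
tcp_pos: [467.5, -223.1, 225.1]
orientation: [1.0, -0.005, 0.002, 0.0]
ft_force: [-0.3, 0.6, -0.8]
grip_width: 84.8
finger_force: 0.0
```

```bash
python3 - <<'E'
from h import *
o=get_obs();print(o['clock'],o['tcp_pos'],o['ft_force'],o['grip_width'])
im,p=snap('wrist')
cv2.imwrite('pics/w10.png',cv2.resize(im[:400,40:600,::-1],None,fx=1.4,fy=1.4))
print('bush',wfind('bushing',[cyl(20,0,8),cyl(16,8,38)],(433,-47),shot=False))
for r in (22,26): print(r,wfind('washer60',[cyl(r,0,8)],(677,-39),shot=False))
E
```

```text
25.0667 [ 467.45533259 -223.05819772  225.05666615] [-0.28164008  0.59360675 -0.79094234] 84.75488213336752
bush (array([431.04476708, -47.40609494]), np.float64(0.925376566632172), 1510, [122.0, 214.5, 172.3, 258.5])
22 None
26 None
```

View pics/w10.png

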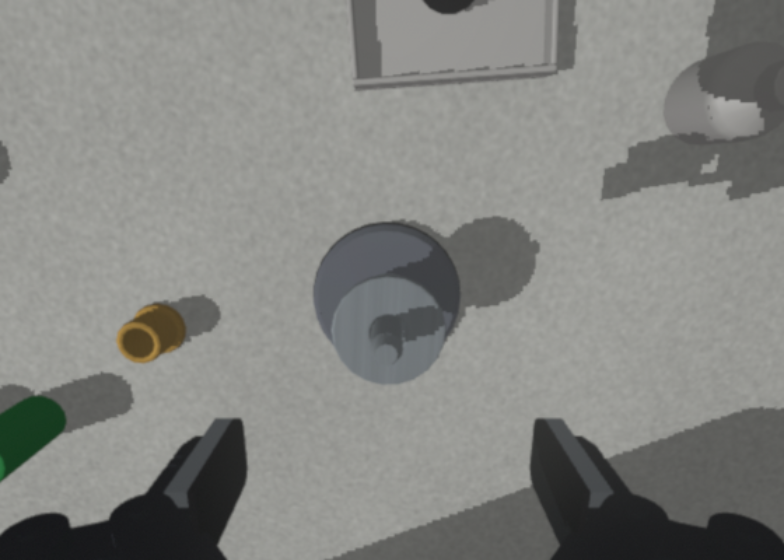

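Washer 68 is seated on the spacer. The view budget is used, so I rely on numbers from here. Next, the small washer.

play_rows:
  series: [0,0,0,0.027,0.024,0,1,0,0,0,0.054,0.048,0,1,0,0,0,0.081,0.072,0,1,0,0,0,0.108,0.096,0,1,0,0,0,0.135,0.12,0,1,0,0,0,0.162,0.144,0,1,0,0,0,0.19,0.168,0,1,0,0,0,0.209,0.184,0,1,0,0,0,0.209,0.184,0,1,0,0,0,0.209,0.184,0,1,0,0,0,0.209,0.184,0,1,0,0,0,0.209,0.184,0,1]

```text
clock: 26.27
tcp_pos: [674.2, -39.6, 222.2]
orientation: [1.0, -0.006, -0.001, 0.0]
ft_force: [-0.5, -0.8, 0.2]
grip_width: 85.6
finger_force: 0.0
```

```bash
cat >> h.py <<'E'
def ring(ro,ri,z0,z1):  # renders approx ring via wfit
    return ro,ri,z0,z1
def fitring(p,m,x0,ri=11,rs=(22,26,30,34),z=8,S=4):
    M=cv2.resize(m.astype(np.uint8),None,fx=S,fy=S,interpolation=cv2.INTER_NEAREST)>0
    out=[]
    for r in rs:
        def c(v):
            R=rend(p,[cyl(r,z-8,z)],v[0],v[1],0,0,S)&~(rend(p,[cyl(ri,z,z)],v[0],v[1],0,0,S)&rend(p,[cyl(ri,z-8,z-8)],v[0],v[1],0,0,S))
            return -(R&M).sum()/(R|M).sum()
        b=np.array(x0[:2]); q=minimize(c,b,method='Nelder-Mead',options=dict(initial_simplex=b+np.array([[0,0],[8,0],[0,8]]),xatol=.1,fatol=1e-4))
        out.append((r,np.round(q.x,2).tolist(),round(-q.fun,3)))
    return out
E
python3 - <<'E'
from h import *
o=get_obs();print(o['clock'],o['tcp_pos'],o['ft_force'],o['grip_width'])
im,p=snap('wrist')
for d in cut_out('wrist','washer44'):
    ys,xs=np.nonzero(d['region']); g=onz(p,xs.mean(),ys.mean(),6); print(d['confidence'],d['bbox'],g)
    if d['confidence']>.4: print(fitring(p,d['region'],g,rs=(22,26,30)))
E
```

```text
26.2667 [674.24241036 -39.61011677 222.24562428] [-0.50466593 -0.82825603  0.19264085] 85.63458910708431
0.8 [297.1, 179.0, 335.0, 218.4] [677.39523166 -37.68307597   6.        ]
[(22, [676.11, -38.32], np.float64(0.85)), (26, [675.86, -38.33], np.float64(0.57)), (30, [675.99, -38.54], np.float64(0.413))]
```

play_rows:
  series: [0,0,0,0.002,0.0015,-0.04,0.85,0,0,0,0.002,0.0015,-0.08,0.85,0,0,0,0.002,0.0015,-0.12,0.85,0,0,0,0.002,0.0015,-0.155,0.85,0,0,0,0.002,0.0015,-0.185,0.85,0,0,0,0.002,0.0015,-0.205,0.85,0,0,0,0.002,0.0015,-0.216,0.85,0,0,0,0.002,0.0015,-0.222,0.85,0,0,0,0.002,0.0015,-0.222,0.85,0,0,0,0.002,0.0015,-0.222,0.85]

```text
clock: 27.2
tcp_pos: [677.9, -37.6, 2.1]
orientation: [1.0, -0.005, 0.001, -0.0]
ft_force: [0.3, -1.3, 2.2]
grip_width: 72.7
finger_force: 0.0
```

play_rows:
  series: [0,0,0,0,0,0,0.3,0,0,0,0,0,0,0.3,0,0,0,0,0,0,0.3,0,0,0,0,0,0,0.3,0,0,0,0,0,0,0.3,0,0,0,0,0,0,0.3,0,0,0,0,0,0,0.3]

```text
clock: 27.78
tcp_pos: [678.0, -37.3, 3.0]
orientation: [1.0, -0.005, 0.001, -0.0]
ft_force: [-2.7, 1.7, 7.0]
grip_width: 39.9
finger_force: 59.4
```

play_rows:
  series: [0,0,0,0,0,0.01,0.3,0,0,0,0,0,0.03,0.3,0,0,0,0,0,0.06,0.3,0,0,0,-0.01,-0.01,0.09,0.3,0,0,0,-0.03,-0.025,0.12,0.3,0,0,0,-0.055,-0.045,0.14,0.3,0,0,0,-0.08,-0.065,0.155,0.3,0,0,0,-0.105,-0.085,0.165,0.3,0,0,0,-0.13,-0.105,0.17,0.3,0,0,0,-0.155,-0.13,0.17,0.3,0,0,0,-0.18,-0.155,0.17,0.3,0,0,0,-0.205,-0.175,0.17,0.3]

```text
clock: 28.78
tcp_pos: [470.8, -213.6, 172.1]
orientation: [1.0, -0.005, 0.001, 0.0]
ft_force: [0.2, -0.5, 0.2]
grip_width: 39.5
finger_force: 60.5
```

play_rows:
  series: [0,0,0,-0.012,-0.009,0,0.3,0,0,0,-0.015,-0.011,-0.01,0.3,0,0,0,-0.015,-0.011,-0.018,0.3,0,0,0,-0.015,-0.011,-0.018,0.3,0,0,0,-0.015,-0.011,-0.018,0.3,0,0,0,-0.015,-0.011,-0.018,0.3]

```text
clock: 29.28
tcp_pos: [457.9, -222.9, 152.7]
orientation: [1.0, -0.005, -0.0, 0.0]
ft_force: [0.5, 0.3, 0.0]
grip_width: 39.5
finger_force: 60.5
```

```bash
python3 - <<'E'
from h import *
o=get_obs();t=o['tcp_pos'];print(o['clock'],t,o['orientation'],o['ft_force'],o['grip_width'])
im,p=snap('wrist','w11.png')
for n in ('washer44','spindle'):
  for d in cut_out('wrist',n):
    print(n,d['confidence'],d['bbox'])
    if n=='washer44' and d['bbox'][3]>290:
        for dz in (3,5,7): print(dz,fitring(p,d['region'],t[:2]-[1,0],rs=(22,),z=t[2]+dz))
    if n=='spindle' and d['confidence']>.5: print(fit([(p,d['region'])],SPIN[:1]+[cyl(20,14,84),cyl(34,84,92)]+SPIN[1:],[457,-223],False,4))
E
```

```text
29.2833 [ 457.91094683 -222.94816819  152.65666225] [ 9.99988368e-01 -4.81661952e-03 -2.44327937e-04  6.97542489e-05] [0.46141444 0.28955033 0.0206688 ] 39.53909546373474
washer44 0.97 [271.1, 263.4, 363.1, 351.6]
3 [(22, [454.81, -224.16], np.float64(0.907))]
5 [(22, [455.69, -224.12], np.float64(0.883))]
7 [(22, [456.84, -224.06], np.float64(0.858))]
washer44 0.74 [259.7, 203.2, 371.4, 307.7]
3 [(22, [481.28, -224.48], np.float64(0.63))]
5 [(22, [481.74, -224.22], np.float64(0.647))]
7 [(22, [482.49, -224.41], np.float64(0.656))]
spindle 0.8 [250.9, 157.0, 382.3, 294.6]
(array([ 457.19216418, -223.23266554]), np.float64(0.4581261873812619))
```

play_rows:
  series: [0,0,0,0.0005,0.0003,-0.012,0.3,0,0,0,0.0005,0.0003,-0.022,0.3,0,0,0,0.0005,0.0003,-0.028,0.3,0,0,0,0.0005,0.0003,-0.034,0.3,0,0,0,0.0005,0.0003,-0.039,0.3,0,0,0,0.0005,0.0003,-0.039,0.3,0,0,0,0.0005,0.0003,-0.039,0.3]

```text
clock: 30.02
tcp_pos: [457.5, -223.2, 113.6]
orientation: [1.0, -0.005, -0.0, 0.0]
ft_force: [0.0, 0.7, -0.5]
grip_width: 39.6
finger_force: 60.5
```

```bash
python3 - <<'E'
from h import *
o=get_obs();t=o['tcp_pos'];print(o['clock'],t,o['orientation'],o['ft_force'],o['ft_torque'],o['grip_width'])
im,p=snap('wrist','w12.png')
c=proj(p,[t[0]-1,t[1]-1,t[2]+5]); print(c, proj(p,[457,-223.2,128]))
u,v=np.round(c).astype(int); g=cv2.cvtColor(im,cv2.COLOR_RGB2GRAY)
print(g[v-34:v+34:2,u-34:u+36:2])
E
```

```text
30.0167 [ 457.47644185 -223.21321436  113.61508681] [ 9.99985425e-01 -5.38983688e-03 -3.13507031e-04  3.05700831e-05] [ 0.03362826  0.68930071 -0.54881051] [ 0.00738389 -0.01172261 -0.03086196] 39.61657192646466
[317.29233002 311.48698946] [314.83624976 322.03621266]
[[ 90  80  82 ...  81  78  79]
 [ 81  82  86 ...  84  81  79]
 [ 82  85  86 ...  84  84  82]
 ...
 [142 140 137 ... 132 130 129]
 [163 144 136 ... 130 131 157]
 [170 165 145 ... 135 162 169]]
```

play_rows:
  series: [0,0,0,0,0,-0.006,0.3,0,0,0,0,0,-0.012,0.3,0,0,0,0,0,-0.016,0.3,0,0,0,0,0,-0.0175,0.3,0,0,0,0,0,-0.0175,0.3,0,0,0,0,0,-0.0175,0.3]

```text
clock: 30.57
tcp_pos: [457.6, -223.2, 96.2]
orientation: [1.0, -0.005, -0.0, 0.0]
ft_force: [0.4, -1.2, -0.8]
grip_width: 39.9
finger_force: 60.5
```

play_rows:
  series: [0,0,0,0,0,-0.0015,0.3,0,0,0,0,0,-0.0015,0.3,0,0,0,0,0,-0.0015,0.6,0,0,0,0,0,-0.0015,0.7,0,0,0,0,0,-0.0015,0.7,0,0,0,0,0,-0.0015,0.7,0,0,0,0,0,0.03,0.7,0,0,0,0,0,0.07,0.7,0,0,0,0,0,0.11,0.7,0,0,0,0,0,0.125,0.7,0,0,0,0,0,0.125,0.7,0,0,0,0,0,0.125,0.7]

```text
clock: 31.57
tcp_pos: [458.0, -223.1, 222.4]
orientation: [1.0, -0.005, 0.001, -0.0]
ft_force: [-0.3, -0.0, -1.3]
grip_width: 59.6
finger_force: 0.0
```

```bash
python3 - <<'E'
from h import *
o=get_obs();t=o['tcp_pos'];print(o['clock'],t,o['ft_force'],o['grip_width'])
im,p=snap('wrist','w13.png')
for n in ('washer44','spindle','bushing'):
  for d in cut_out('wrist',n):
    print(n,round(d['confidence'],2),d['bbox'])
    if n=='washer44' and d['confidence']>.4:
        print(fitring(p,d['region'],(457,-223),rs=(22,),z=100),fitring(p,d['region'],(457,-223),rs=(34,),ri=18,z=92))
    if n=='bushing' and d['confidence']>.3: 
        ys,xs=np.nonzero(d['region']);print(onz(p,xs.mean(),ys.mean(),20),fit([(p,d['region'])],[cyl(20,0,8),cyl(16,8,38)],onz(p,xs.mean(),ys.mean(),20)[:2],False,4))
E
```

```text
31.5667 [ 458.00260333 -223.11582834  222.42753689] [-0.28689077 -0.02792086 -1.32657618] 59.63601750964903
washer44 0.62 [275.6, 183.6, 358.5, 265.6]
[(22, [469.54, -223.26], np.float64(0.24))] [(34, [455.16, -224.31], np.float64(0.663))]
washer44 0.57 [291.5, 199.4, 344.1, 253.8]
[(22, [455.65, -224.74], np.float64(0.814))] [(34, [445.8, -215.65], np.float64(0.253))]
spindle 0.71 [514.4, 13.4, 636.8, 90.2]
spindle 0.61 [261.0, 149.5, 371.9, 250.3]
spindle 0.28 [119.8, 207.4, 172.0, 250.9]
bushing 0.7 [121.7, 208.7, 170.4, 248.9]
[433.68147648 -47.97199594  20.        ] (array([432.48973525, -47.32147621]), np.float64(0.930048890560361))
```

play_rows:
  series: [0,0,0,-0.006,0.04,0,0.75,0,0,0,-0.012,0.08,0,0.75,0,0,0,-0.018,0.12,0,0.75,0,0,0,-0.023,0.155,0,0.75,0,0,0,-0.025,0.176,0,0.75,0,0,0,-0.025,0.176,0,0.75,0,0,0,-0.025,0.176,0,0.75,0,0,0,-0.025,0.176,0,0.75]

```text
clock: 32.43
tcp_pos: [432.4, -47.3, 220.8]
orientation: [1.0, -0.005, -0.001, 0.0]
ft_force: [-0.3, 0.7, -0.8]
grip_width: 64.2
finger_force: 0.0
```

```bash
python3 - <<'E'
from h import *
o=get_obs();t=o['tcp_pos'];print(o['clock'],t,o['ft_force'],o['grip_width'])
im,p=snap('wrist','w14.png')
for d in cut_out('wrist','bushing'):
    print(round(d['confidence'],2),d['bbox'])
    if d['confidence']>.3: 
        ys,xs=np.nonzero(d['region']);print(onz(p,xs.mean(),ys.mean(),20),fit([(p,d['region'])],[cyl(20,0,8),cyl(16,8,38)],onz(p,xs.mean(),ys.mean(),20)[:2],False,4))
print(get_obs()['tcp_pos'])
E
```

```text
32.4333 [432.38174591 -47.30823276 220.75346835] [-0.26857708  0.72939655 -0.77168948] 64.22258392376719
0.78 [296.0, 179.5, 334.7, 224.2]
[435.09754138 -46.59313381  20.        ] (array([432.53715559, -46.77340581]), np.float64(0.7881833552507984))
[432.47101703 -47.88463872 220.82309374]
```

play_rows:
  series: [0,0,0,0,0.0005,-0.04,0.75,0,0,0,0,0.0005,-0.08,0.75,0,0,0,0,0.0005,-0.12,0.75,0,0,0,0,0.0005,-0.15,0.75,0,0,0,0,0.0005,-0.18,0.75,0,0,0,0,0.0005,-0.197,0.75,0,0,0,0,0.0005,-0.2065,0.75,0,0,0,0,0.0005,-0.2065,0.75,0,0,0,0,0.0005,-0.2065,0.75]

```text
clock: 33.28
tcp_pos: [432.3, -47.6, 14.3]
orientation: [1.0, -0.006, -0.001, 0.0]
ft_force: [0.9, 0.3, 0.0]
grip_width: 64.1
finger_force: 0.0
```

play_rows:
  series: [0,0,0,0,0,0,0.15,0,0,0,0,0,0,0.15,0,0,0,0,0,0,0.15,0,0,0,0,0,0,0.15,0,0,0,0,0,0,0.15,0,0,0,0,0,0,0.15,0,0,0,0,0,0,0.15,0,0,0,0,0,0,0.15]

```text
clock: 33.95
tcp_pos: [433.4, -46.5, 16.0]
orientation: [1.0, -0.005, 0.001, -0.0]
ft_force: [-1.5, -0.8, 5.2]
grip_width: 29.5
finger_force: 59.3
```

play_rows:
  series: [0,0,0,0,0,0.02,0.15,0,0,0,0,0,0.06,0.15,0,0,0,0,0,0.1,0.15,0,0,0,0,0,0.13,0.15,0,0,0,0.002,-0.02,0.147,0.15,0,0,0,0.007,-0.055,0.15,0.15,0,0,0,0.013,-0.095,0.15,0.15,0,0,0,0.018,-0.13,0.15,0.15,0,0,0,0.022,-0.16,0.15,0.15,0,0,0,0.0242,-0.1766,0.15,0.15,0,0,0,0.0242,-0.1766,0.15,0.15,0,0,0,0.0242,-0.1766,0.15,0.15]

```text
clock: 34.95
tcp_pos: [456.4, -224.0, 165.0]
orientation: [1.0, -0.007, 0.0, -0.0]
ft_force: [-0.5, 0.3, -1.8]
grip_width: 29.6
finger_force: 59.9
```

play_rows:
  series: [0,0,0,0,0,0,0.15,0,0,0,0,0,0,0.15,0,0,0,0,0,0,0.15]

```text
clock: 35.2
tcp_pos: [456.8, -222.5, 165.1]
orientation: [1.0, -0.005, 0.0, -0.0]
ft_force: [0.6, 0.3, -1.8]
grip_width: 29.2
finger_force: 59.9
```

```bash
python3 - <<'E'
from h import *
o=get_obs();t=o['tcp_pos'];print(o['clock'],t,o['ft_force'],o['ft_torque'],o['grip_width'])
im,p=snap('wrist','w15.png')
for d in cut_out('wrist','bushing'):
    print(round(d['confidence'],2),d['bbox'])
    if d['bbox'][3]>290:
        z=t[2]-16; print(fit([(p,d['region'])],[cyl(20,z,z+8),cyl(16,z+8,z+38)],t[:2],False,4))
E
```

```text
35.2 [ 456.78933679 -222.46198721  165.12909982] [ 0.59212787  0.276484   -1.76211321] [-0.00049673  0.02038448 -0.00572318] 29.218199781288437
0.62 [279.7, 253.3, 355.4, 365.9]
(array([ 455.67491957, -223.89414389]), np.float64(0.8885350814362679))
```

play_rows:
  series: [0,0,0,0.0007,-0.0004,-0.01,0.15,0,0,0,0.0007,-0.0004,-0.018,0.15,0,0,0,0.0007,-0.0004,-0.024,0.15,0,0,0,0.0007,-0.0004,-0.03,0.15,0,0,0,0.0007,-0.0004,-0.037,0.15,0,0,0,0.0007,-0.0004,-0.037,0.15,0,0,0,0.0007,-0.0004,-0.037,0.15]

```text
clock: 35.88
tcp_pos: [457.2, -223.7, 127.2]
orientation: [1.0, -0.005, -0.001, -0.0]
ft_force: [-0.2, 0.6, -1.2]
grip_width: 29.4
finger_force: 59.8
```

play_rows:
  series: [0,0,0,0,0,-0.005,0.15,0,0,0,0,0,-0.009,0.15,0,0,0,0,0,-0.0105,0.15,0,0,0,0,0,-0.0105,0.15]

```text
clock: 36.22
tcp_pos: [457.4, -223.7, 116.9]
orientation: [1.0, -0.005, -0.0, -0.0]
ft_force: [-1.2, 0.9, -3.1]
grip_width: 29.5
finger_force: 59.7
```

Bottom is about 1 mm above the stack. I seat it, release, rise and back off.

play_rows:
  series: [0,0,0,0,0,-0.001,0.15,0,0,0,0,0,-0.001,0.15,0,0,0,0,0,-0.001,0.4,0,0,0,0,0,-0.001,0.6,0,0,0,0,0,-0.001,0.6,0,0,0,0,0,-0.001,0.6,0,0,0,0,0,0.03,0.6,0,0,0,0,0,0.07,0.6,0,0,0,0,0,0.105,0.6,0,0,0,0,0,0.105,0.6,0,0,0,0,0,0.105,0.6,0,0,0,0,0,0.105,0.6]

```text
clock: 37.22
tcp_pos: [457.3, -223.5, 222.4]
orientation: [1.0, -0.006, 0.0, -0.0]
ft_force: [-0.2, -0.3, -0.5]
grip_width: 51.4
finger_force: 0.0
```

```bash
cat > chk.py <<'E'
from h import *
o=get_obs();t=o['tcp_pos'];print(o['clock'],t,o['ft_force'],o['grip_width'])
for c in ('wrist','scene','side'):
  im,p=snap(c,'f_%s.png'%c)
  for n,parts,x0,yw in (('bushing',None,(456.5,-223.3),0),('basket',None,(580,271,.03),1),('cap',[cyl(22,4,60)],(667,-264),0)):
    if c=='wrist' and n!='bushing': continue
    for d in cut_out(c,n)[:1]:
      if n=='bushing':
        for z in (92,100,108): print(c,n,z,round(d['confidence'],2),d['bbox'],fit([(p,d['region'])],[cyl(20,z,z+8),cyl(16,z+8,z+38)],x0,False,4))
      elif n=='basket':
        for dz in (40,50,60): print(c,n,dz,fit([(p,d['region'])],[q+[0,0,dz] for q in BASKET],x0,True,2))
      else: print(c,n,fit([(p,d['region'])],parts,x0,False,3))
  ws=cut_out(c,'washer60'); print(c,'washers',[(round(d['confidence'],2),d['bbox']) for d in ws])
  if c!='wrist': print('proj stack',[np.round(proj(p,[456.5,-223.3,z])).tolist() for z in (14,84,100,138)])
E
python3 chk.py
```

```text
37.2167 [ 457.31865042 -223.54393877  222.35302118] [-0.21108083 -0.2680693  -0.51992766] 51.40485287800064
wrist bushing 92 0.56 [291.7, 203.7, 342.0, 265.9] (array([ 453.84055527, -224.88705728]), np.float64(0.8134139306227897))
wrist bushing 100 0.56 [291.7, 203.7, 342.0, 265.9] (array([ 456.73400102, -224.90420843]), np.float64(0.7950440185189628))
wrist bushing 108 0.56 [291.7, 203.7, 342.0, 265.9] (array([ 459.08693695, -225.12991028]), np.float64(0.7453315655827959))
wrist washers [(0.65, [293.1, 202.8, 344.0, 229.1]), (0.6, [274.7, 182.1, 360.6, 258.7])]
scene bushing 92 0.58 [213.4, 253.6, 229.3, 273.2] (array([ 453.75162948, -222.50681463]), np.float64(0.8586451455123502))
scene bushing 100 0.58 [213.4, 253.6, 229.3, 273.2] (array([ 458.71409493, -223.39593596]), np.float64(0.8465799614643545))
scene bushing 108 0.58 [213.4, 253.6, 229.3, 273.2] (array([ 462.93719394, -224.30964026]), np.float64(0.8369047619047619))
scene basket 40 (array([5.74708400e+02, 2.74172089e+02, 4.82731793e-02]), np.float64(0.8321608040201005))
scene basket 50 (array([5.79834354e+02, 2.68609194e+02
[... 641 characters left out ...]
21.2, 314.3, 352.1] (array([ 453.68324389, -232.99925465]), np.float64(0.7843631778058008))
side basket 40 (array([ 5.67080875e+02,  2.91218960e+02, -3.08608577e-01]), np.float64(0.2534775888717156))
side basket 50 (array([ 5.66507659e+02,  2.84939096e+02, -3.08532916e-01]), np.float64(0.24860665428137138))
side basket 60 (array([ 5.59762864e+02,  2.72757629e+02, -2.83197364e-01]), np.float64(0.24416873449131513))
side cap (array([ 662.91227008, -268.04679398]), np.float64(0.93084345961401))
side washers [(0.68, [288.2, 333.3, 318.8, 360.8]), (0.59, [298.8, 350.1, 308.5, 355.9]), (0.31, [292.4, 358.9, 313.2, 373.1])]
proj stack [[304.0, 363.0], [304.0, 345.0], [304.0, 341.0], [304.0, 331.0]]
```

```bash
python3 -c "
from station import *
print(job_done())"
```

```text
the job is handed in; nothing more can be done
None
```

I handed the job in at about 37 s. The cap is in the tray; the spacer, 68 mm washer, 44 mm washer and brass bushing (flange down) are threaded on the spindle; and the basket hangs on the hook. The final positions of the bushing and basket come from measurements rather than a look (the side-camera basket fit was poor), because my picture views were used up.

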